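# Trip the hidden bin latch with the release pin

## Task

The small tilt-out bin on the ledge is locked. Take the release pin out of its holder, reach with it through the oblong hole in the top of the bin unit, feel for the hidden spring catch and press it down gently until the bin tips open, then put the pin back in its holder, fully home, and let go of it. Leave the other things on the ledge where they are.

Things in the scene. Friction and masses are not known exactly. Their poses are not given: they have to be found in the camera images.
- unit: The bin unit: a fixed grey plastic box 140 x 180 x 130 mm (x, y, z), a white tilt-out bin in its front (-x) face. Origin: centre of its underside; x points to its back, y along its width, z up. Its works break if the pin pushes on any part of it with more than 12 N. When the bin opens, its top edge swings about 60 mm out from the front face.
- slot (a point): Centre of the oblong access hole, level with the unit's top face (130 mm above the ledge, 30 mm behind the unit's centre); axes as the unit's. The hole is 16 mm wide along x and 48 mm long along y, through an 8 mm cover. Below it is a hollow with the hidden catch; beside the catch a pin meets nothing down to 50 mm below the top face.
- hollow (a point): Middle of the space in which the catch pad can sit, 25 mm below point slot; axes as the unit's. The pad is 14 mm square, centred on the hole's width; its centre may be up to 16 mm either way along y from here, and its top up to 11 mm higher or lower: its true place is not measured and differs each time.
- bin (a joint): Tilt of the white bin (168 mm wide, 104 mm high, hinged at its lower front edge): 0 rad locked; when released a spring tips it to 0.6 rad in about a second and it stays. The catch pad is sprung and damped: it starts to give at about 3 N, releases the bin after about 5 mm (about 6 N if pushed at 10 mm/s; faster is harder) and meets a hard stop after 7 mm.
- pin: The release pin, loose, about 80 g: origin at its tip, z along it towards the grip. Steel shank 8 mm thick, 55 mm long, flat tip; then a steel flange 30 mm across (55 to 59 mm from the tip); then a square black plastic grip 22 x 22 mm, sides along the pin's x and y (59 to 105 mm). At the start it stands in the holder, flange on its top.
- pin_grip (a point): A point inside the grip of the pin, on its axis, 83 mm from the tip (about half way up the grip).
- holder: The pin's holder: a fixed brown wooden block 70 x 70 x 62 mm. Origin: centre of its underside. An upright 13 mm hole goes through it at its centre. The pin is home when its flange rests on the block's top, with its tip 7 mm above the ledge.
- dumbbell: Bystander: green dumbbell with round heads, 150 mm long (y), 62 mm high, lying; origin under its centre.
- roller: Bystander: steel wrist roller handle, 260 mm long (x), 34 mm thick, lying; origin under its centre.
- grip_ring: Bystander: white silicone grip ring, 70 mm across, 18 mm high, lying flat; origin under its centre.
- collar: Bystander: aluminium bar collar, 60 mm across, 32 mm high, with a small dark clamp block on one side; origin under its centre.
- flask: Bystander: steel drinking flask, 68 mm across, 200 mm high, standing; origin under its centre.
- plate: Bystander: dark steel weight plate, 150 mm across, 20 mm thick, lying flat; origin under its centre.
- chalk_tin: Bystander: aluminium tin, 76 mm across, 60 mm high; origin under its centre.
There are look-alikes about, which are no part of the job. What is shaped like the pin but blue is not meant.

How it is judged:
By the outcome, as a careful person would: the job done as asked, in the order asked, and still so for the second after the job is handed in, with the robot touching nothing.
It also fails if it takes over 72 s, if anything falls off the work surface, if the arm or the gripper's body presses on something with over 40 N, if the wrist force passes 120 N, or if a joint passes its speed limit or range.

## Robot

A 6-joint arm with a two-finger parallel gripper is mounted at the origin on the work surface. World frame = base frame: x ahead of the robot, y to its left, z up, the work surface at z = 0. Lengths are in m, angles in degrees, forces in N, time in s.
With the tool pointing down it reaches from about 0.4 to 0.825 m from the base axis. Payload 7 kg.
Tool frame: the origin (TCP) lies on the centre line of the jaws, within the pads' length; the fingertips stand 17 mm ahead of it and the grasp point (between the pads) lies 2 mm behind it; z points along the fingers, y is the line along which they close (so a half turn about z gives the same grasp; the last joint's range is limited). The gripper opens to 85 mm and grips with 20 to 120 N. Pads are 22 mm wide; open, the fingers measure 114 mm over their backs; the gripper's body (76 mm by 85 mm) begins 54 mm behind the grasp point. The pads swing forward as they close: fully open they stand 13 mm farther back than shut.
Start: joints at [-57.519, 20.546, 0.682, 0, -70.136, -16.507], TCP at [0.186, -0.649, 0.248] pointing down, gripper open.
Joint ranges: [-176.03, 176.03], [-82.01, 121.73], [-58.28, 71.71], [-173.87, 95.51], [-174.79, -0.11], [-173.66, 173.66]. Speed limits (degrees/s): [136.94, 136.94, 172.46, 180, 180, 180].

## Interface

Orientations are given as a 3x3 rotation matrix whose columns are the frame's x, y, z axes.
In Python, from workcell import bot, hand, eyes, ticket gives the robot as it stands. The module is installed in compiled form; this text tells all that it offers. Calls block until the motion is done:
- bot.reach(position, orientation): joint-space move of the TCP to a pose.
- bot.move_linear(position, feed=0.15, ori=None, max_force=None): straight line of the TCP; ori=None keeps the orientation; feed is the mean speed in m/s. With max_force (N) it stops when the force on the tool has changed by that much, and returns True; else False.
- bot.move_j(angles): joint-space move.
- hand.move_gripper(opening): finger opening in m; the grip force is fixed at half the most; returns when the fingers have stopped.
- bot.wait(seconds).
- bot.inverse_kinematics(position, orientation): joint angles nearest the present ones, or None.
- eyes.snapshot(name): name is "side" or "top"; returns a dict with "pixels" (400x640x3 uint8, blue, green, red), "camera_matrix" (3x3 intrinsics, pixels), "origin" and "orientation" of the camera in the world. Camera axes: x right, y down, z forward; pixel columns grow to the right and rows downward; lengths in m; the calibration is good to about 2 mm. A picture is of the moment at which its call begins. There is no depth.
A pose or a line that the arm cannot do raises bot.MotionError and nothing moves.
- ticket.hand_in(): hands the job in; it is judged then, once.
Readings, each from a call of its own:
- bot.read_clock(): time.
- bot.read_qpos(): joint angles.
- bot.read_joint_velocities(): joint speeds.
- bot.read_joint_efforts(): joint torques, N m.
- bot.read_eef_pos(): TCP position.
- bot.read_tool_rot(): TCP orientation.
- bot.read_wrist_force(): force on the tool from outside, world axes, zero at the start.
- bot.read_ft_torque(): the same for the moment, N m.
- bot.read_opening(): finger opening in m.
- bot.read_grip_force(): force on a finger pad.
Only numpy, scipy, OpenCV 4.12 (cv2) and the standard library are available. Lean on these libraries where they do the work, as an engineer would, in place of code of your own. Each camera call takes 0.05 s, during which the arm holds its last target. There are 200 camera calls.

## Working session

There is one attempt and no reset: what is moved stays moved. The work goes in short steps, each a Python script; the robot and the scene stay as the last script left them, time stands still between calls to the robot, and variables do not carry over. Pictures are saved under pics/ and viewed, at most 10 in all, crops included, and the job is handed in when it is done.

```bash
mkdir -p pics
cat > h.py <<'E'
import numpy as np, cv2, pickle
from workcell import bot, hand, eyes, ticket
def snap(name,tag):
    s=eyes.snapshot(name); cv2.imwrite(f'pics/{tag}.png',s['pixels']); pickle.dump(s,open(f'{tag}.pkl','wb')); return s
def ray(s,u,v):
    K=np.array(s['camera_matrix']);R=np.array(s['orientation']);o=np.array(s['origin'])
    return o,R@np.linalg.solve(K,[u,v,1.])
def onz(s,u,v,z):
    o,d=ray(s,u,v); return o+d*(z-o[2])/d[2]
def proj(s,p):
    K=np.array(s['camera_matrix']);R=np.array(s['orientation']);o=np.array(s['origin'])
    q=K@(R.T@(np.array(p)-o)); return q[:2]/q[2]
E
python3 - <<'E'
from h import *
for n in('top','side'):
    s=snap(n,n+'0'); print(n,np.round(s['origin'],3),np.round(s['orientation'],3).tolist(),s['camera_matrix'])
print(bot.read_clock(),np.round(bot.read_tool_rot(),3).tolist(),bot.read_wrist_force())
E
```

```text
top [0.336 0.021 1.468] [[0.024, -0.984, 0.179], [-1.0, -0.023, 0.007], [-0.003, -0.179, -0.984]] [[389.40644363   0.         323.70148042]
 [  0.         389.40644363 193.28784724]
 [  0.           0.           1.        ]]
side [0.941 0.905 0.88 ] [[-0.922, 0.254, -0.291], [0.386, 0.59, -0.709], [-0.009, -0.766, -0.643]] [[365.13811489   0.         315.68858475]
 [  0.         365.13811489 203.06693259]
 [  0.           0.           1.        ]]
0.1 [[-0.961, -0.275, -0.001], [-0.275, 0.961, 0.001], [0.0, 0.002, -1.0]] [0.5602545  0.31399598 0.39071624]
```

View pics/top0.png

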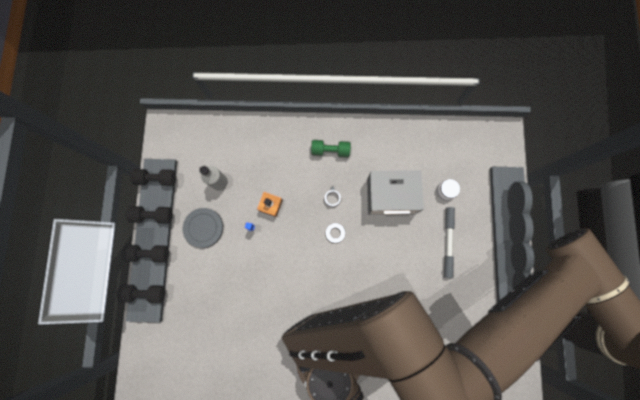

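View pics/side0.png

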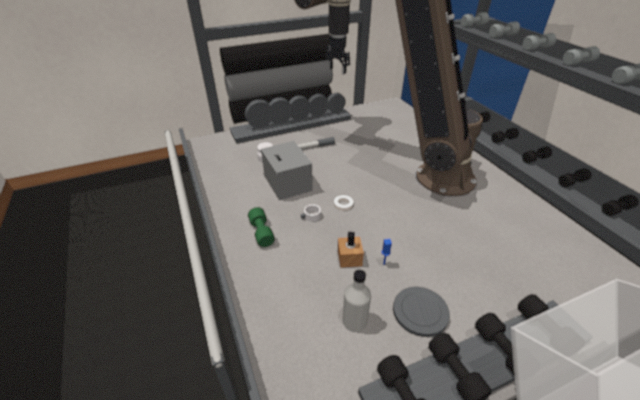

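The top view shows the bin unit at about (396,190) with its slot at (397,182). The holder with the black-gripped pin is at (269,204). Candidates for the pin are the black grip at top (268,203), side (351,238), and the blue look-alike at top (250,227), side (387,247). I choose the black one, standing in the wooden block. Next is a close crop of the holder and unit from both cameras.

Run:
```python
import cv2,numpy as np
t=cv2.imread('pics/top0.png');s=cv2.imread('pics/side0.png')
def c(i,x,y,w=66,h=50):
    return cv2.resize(i[y:y+h,x:x+w],(396,300),interpolation=cv2.INTER_CUBIC)
cv2.imwrite('pics/crop1.png',np.vstack([np.hstack([c(t,238,180),c(t,363,168)]),np.hstack([c(s,325,225),c(s,256,142,66,50)])]))
```

```text
(no output)
```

View pics/crop1.png

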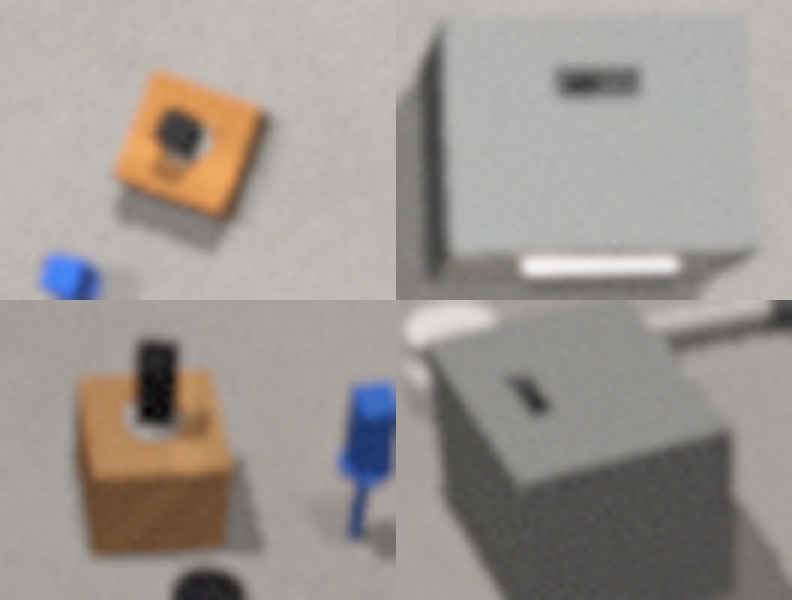

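The crop confirms a black grip over a steel flange in the wooden block. The pin's look-alike is blue and stands alone. Now I'll fit the poses using both views.

```bash
cat > fit.py <<'E'
from h import *
from scipy.optimize import least_squares
T=pickle.load(open('top0.pkl','rb'));S=pickle.load(open('side0.pkl','rb'))
P=lambda x0,y0,pts,ox,oy:[(x0+(a-ox+.5)/6-.5,y0+(b-oy+.5)/6-.5) for a,b in pts]
def fit(obs,p0,tag):
    def f(p,views=(0,1)):
        c,s=np.cos(p[2]),np.sin(p[2]);r=[]
        for cam,pts,m in obs:
            for uv,q in zip(pts,m):
                r.append(proj(cam,[p[0]+c*q[0]-s*q[1],p[1]+s*q[0]+c*q[1],q[2]])-uv)
        return np.ravel(r)
    l=least_squares(f,p0,loss='soft_l1'); print(tag,np.round(l.x[:2],4),np.degrees(l.x[2]).round(1)); print(np.round(f(l.x).reshape(-1,2),1).tolist())
h=.035
# cyclic order in world: top image up=+x, left=+y
m=[(h,h,.062),(h,-h,.062),(-h,-h,.062),(-h,h,.062)]
ht=P(238,180,[(152,72),(266,108),(223,215),(117,170)],0,0)
print([onz(T,*q,.062).round(4).tolist() for q in ht])
hs=P(325,225,[(78,377),(208,370),(232,467),(92,478)],0,300)
print([onz(S,*q,.062).round(4).tolist() for q in hs])
ut=P(363,168,[(445,20),(748,17),(756,248),(447,255)],396,0)
us=P(256,142,[(427,345),(522,487),(730,432)],396,300)
print([onz(T,*q,.13).round(4).tolist() for q in ut],[onz(S,*q,.13).round(4).tolist() for q in us])
st=P(363,168,[(598,82)],396,0);ss=P(256,142,[(529,395)],396,300)
print('slot',onz(T,*st[0],.13),onz(S,*ss[0],.13))
gt=P(238,180,[(180,128)],0,0);gs=P(325,225,[(157,345)],0,300)
print('griptop',onz(T,*gt[0],.112),onz(S,*gs[0],.112))
U=[(.07,.09,.13),(.07,-.09,.13),(-.07,-.09,.13),(-.07,.09,.13)]
y=-0.1
fit([(T,ht,m)],[.5,.2,-.3],'holderT')
fit([(S,hs,[m[i] for i in (0,1,2,3)])],[.5,.2,-.3],'holderS?')
fit([(T,ut,U)],[.5,-.2,0],'unitT')
fit([(S,us,[U[0],U[3],U[2]])],[.5,-.2,0],'unitS')
fit([(T,ut+st,U+[(.03,0,.13)]),(S,us+ss,[U[0],U[3],U[2],(.03,0,.13)])],[.5,-.2,0],'unit both')
E
python3 fit.py
```

```text
[[0.5926, 0.2551, 0.062], [0.5719, 0.1843, 0.062], [0.5056, 0.2076, 0.062], [0.5316, 0.2733, 0.062]]
[[0.5729, 0.1855, 0.062], [0.5082, 0.2076, 0.062], [0.5292, 0.2726, 0.062], [0.5966, 0.2517, 0.062]]
[[0.6631, -0.1329, 0.13], [0.669, -0.311, 0.13], [0.5319, -0.3127, 0.13], [0.5237, -0.1344, 0.13]] [[0.6721, -0.3064, 0.13], [0.6649, -0.1303, 0.13], [0.53, -0.1351, 0.13]]
slot [ 0.62785905 -0.22246283  0.13      ] [ 0.62991325 -0.22352377  0.13      ]
griptop [0.55037859 0.22861603 0.112     ] [0.54977536 0.22486531 0.112     ]
holderT [0.5502 0.2299] -18.4
[[0.9, -0.5], [-0.3, -0.1], [-0.0, -0.1], [-0.3, 0.9]]
holderS? [0.5517 0.2293] -108.5
[[-0.3, -0.0], [0.2, -0.2], [0.0, 0.3], [0.1, -0.1]]
unitT [ 0.5969 -0.2227] 1.7
[[-0.6, -0.3], [-0.1, -0.1], [0.6, 0.7], [0.1, -0.2]]
unitS [ 0.5946 -0.208 ] -95.3
[[0.0, 2.9], [-8.3, -0.8], [5.2, -0.4]]
unit both [ 0.5995 -0.2227] -0.6
[[0.1, -2.0], [0.7, 0.1], [-0.2, 1.0], [-0.7, -1.9], [0.1, -0.4], [14.1, 23.6], [34.9, -8.7], [-16.3, -22.7], [0.2, 0.0]]
```

```bash
cat >> h.py <<'E'
def down(deg):
    a=np.radians(deg); y=np.array([np.cos(a),np.sin(a),0]); z=np.array([0,0,-1.]); return np.c_[np.cross(y,z),y,z]
H=np.array([.551,.229]); SL=np.array([.629,-.2225]); AH=161.5; AU=182.
E
python3 - <<'E'
from h import *
for a in(161.5,-18.5,71.5):print(a,bot.inverse_kinematics([*H,.088],down(a)))
for a in(182,2):print(a,bot.inverse_kinematics([*SL,.2],down(a)))
E
```

```text
161.5 [ 41.31810644  21.77700766 -20.71680092   0.         -47.50619142
 -59.81810644]
-18.5 [ 41.31810644  21.77700766 -20.71680092   0.         -47.50619142
 120.18189356]
71.5 [  41.31810644   21.77700766  -20.71680092    0.          -47.50619142
 -149.81810644]
182 [ -2.77380842  21.6187319   -4.18236113   0.         -64.19890697
   4.77380842]
2 None
```

Run:
```python
from h import *
bot.reach([*H,.22],down(AH)); 
hand.move_gripper(.05)
bot.move_linear([*H,.088],feed=.1,max_force=8)
f0=bot.read_wrist_force();print(bot.read_eef_pos(),f0)
hand.move_gripper(.015)
print(bot.read_opening(),bot.read_grip_force(),bot.read_wrist_force(),bot.read_ft_torque(),bot.read_clock())
snap('side','side1');s=snap('top','top1')
a=cv2.imread('pics/side1.png')[190:290,290:420]
cv2.imwrite('pics/crop2.png',cv2.resize(a,(780,600),interpolation=cv2.INTER_CUBIC))
```

```text
[0.55135038 0.22925454 0.08867196] [0.441494   0.2079199  0.05334491]
0.02140802155732805 58.823073506355286 [-1.54818555 -0.0853098   3.80354637] [-0.02049834  0.36821905  0.01751035] 5.6917
```

View pics/crop2.png

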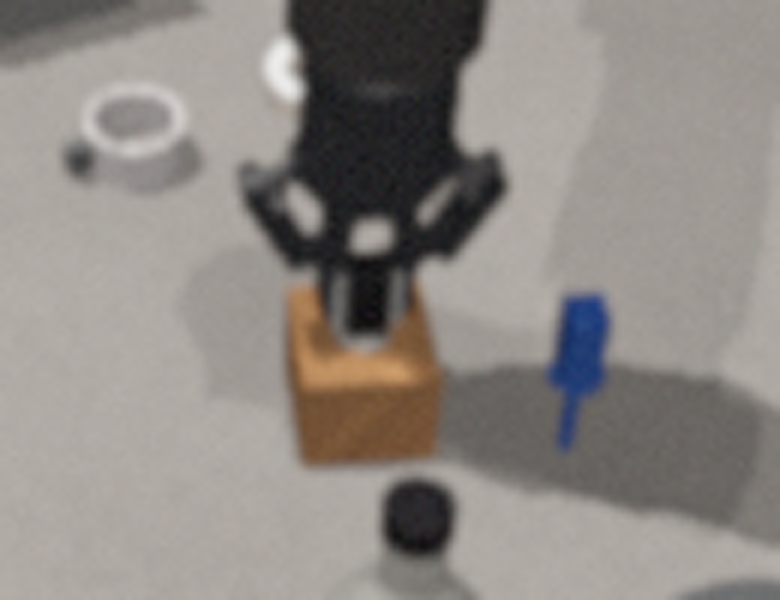

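The jaws hold the black grip above its flange, and the pin stays upright in the block. I'll lift it and carry it above the slot.

Run:
```python
from h import *
p0=bot.read_eef_pos();pickle.dump((p0,bot.read_tool_rot()),open('home.pkl','wb'))
stop=bot.move_linear([p0[0],p0[1],.165],feed=.08,max_force=15);print(stop,bot.read_wrist_force())
bot.move_linear([p0[0],p0[1],.25],feed=.2)
bot.move_linear([*SL,.25],feed=.25,ori=down(AU))
bot.move_linear([*SL,.226],feed=.1); bot.wait(.2)
print(bot.read_eef_pos(),bot.read_opening(),bot.read_wrist_force(),bot.read_clock())
s=snap('side','side2');t=snap('top','top2')
e=bot.read_eef_pos();tip=[e[0],e[1],e[2]-.081]
print('exp tip',tip,proj(s,tip),'slot',proj(s,[*SL,.13]),proj(s,[e[0],e[1],tip[2]+.057]))
c=lambda i,x,y:cv2.resize(i[y:y+80,x:x+53],(397,600),interpolation=cv2.INTER_CUBIC)
cv2.imwrite('pics/crop3.png',np.hstack([c(s['pixels'],256,110),c(t['pixels'],372,140)]))
```

```text
False [-1.07195173 -0.9751748  -2.1653721 ]
[ 0.62936704 -0.22249084  0.22674809] 0.021686617292052124 [-0.16189462  1.24287137  0.15769476] 10.0583
exp tip [np.float64(0.6292375159454543), np.float64(-0.22252400299526953), np.float64(0.1455703727921261)] [277.6911304  153.97886957] slot [278.06668114 157.50040607] [276.50364373 140.59327237]
```

View pics/crop3.png

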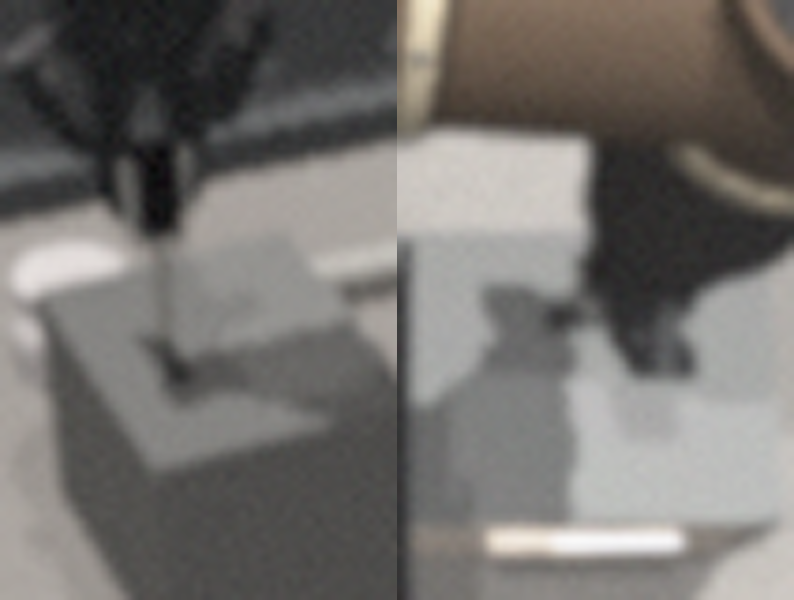

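The tip is directly above the hole in the side view: about (278.6,155), against an expected (277.7,154). I'll insert it and probe.

```bash
cat >> h.py <<'E'
u=np.array([-np.sin(np.radians(2)),np.cos(np.radians(2))])
def at(dy,dx=0): return SL+dy*u+dx*np.array([u[1],-u[0]])
def go(dy,depth,feed,mf=None,dx=0):   # tip depth below top face
    r=bot.move_linear([*at(dy,dx),.13-depth+.081],feed=feed,max_force=mf)
    e=bot.read_eef_pos(); d=.13-(e[2]-.081)
    print(f'dy{dy*1e3:.0f} stop={r} depth={d*1e3:.1f} F={np.round(bot.read_wrist_force(),1)} t={bot.read_clock():.1f}')
    return r,d
E
python3 - <<'E'
from h import *
r,d=go(0,.011,.02,3)
if not r:
    r,d=go(0,.044,.015,3)
    if not r: go(0,.011,.1)
E
```

```text
dy0 stop=False depth=10.8 F=[-0.   0.4 -1.5] t=11.6
dy0 stop=True depth=15.9 F=[0.5 0.4 1.5] t=12.3
```

Run:
```python
from h import *
b=snap('top','top3')['pixels']
d0=.0159
for k in (1,2,3,4,5,5.6,6.2):
    r,d=go(0,d0+k*1e-3,.005,5)
    if r: break
bot.wait(.3); print(bot.read_wrist_force())
a=snap('top','top4')['pixels']
x=cv2.absdiff(a,b)[195:230,350:440].astype(int).sum(2); print('diff px',(x>60).sum())
```

```text
dy0 stop=False depth=16.7 F=[ 0.6 -0.5  2.7] t=12.7
dy0 stop=False depth=17.8 F=[0.7 0.3 3. ] t=13.0
dy0 stop=False depth=18.9 F=[-0.2 -0.9  3.6] t=13.4
dy0 stop=False depth=19.9 F=[0.1 0.3 3.6] t=13.7
dy0 stop=False depth=20.9 F=[ 0.2 -0.1  4.8] t=14.1
dy0 stop=False depth=21.4 F=[0.6 0.5 4.9] t=14.3
dy0 stop=False depth=22.0 F=[0.1 0.2 4.6] t=14.6
[0.45898291 0.85142713 5.11389042]
diff px 858
```

Run:
```python
from h import *
bot.wait(.5)
t=snap('top','top5')['pixels'];b=pickle.load(open('top3.pkl','rb'))['pixels']
c=lambda i:cv2.resize(i[150:250,355:435],(400,500),interpolation=cv2.INTER_CUBIC)
cv2.imwrite('pics/crop4.png',np.hstack([c(b),c(t)]))
```

```text
(no output)
```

View pics/crop4.png

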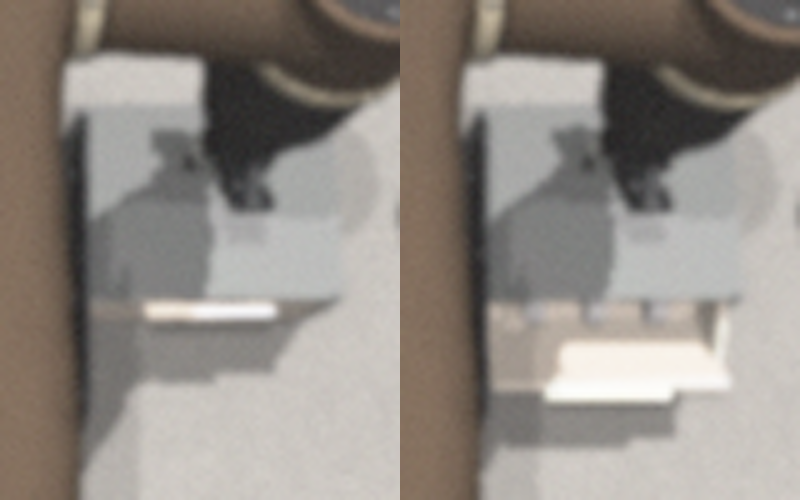

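The before/after crops show the white bin tipped out, its top edge moving from crop row 310 to about row 390. I'll withdraw the pin and return it to the holder.

Run:
```python
from h import *
p0,R0=pickle.load(open('home.pkl','rb'))
print(bot.move_linear([*SL,.226],feed=.05,max_force=10),bot.read_wrist_force())
bot.move_linear([*SL,.25],feed=.1)
bot.move_linear([p0[0],p0[1],.25],feed=.25,ori=down(AH))
bot.move_linear([p0[0],p0[1],.155],feed=.12); bot.wait(.2)
print(bot.read_eef_pos(),bot.read_wrist_force())
r=bot.move_linear([p0[0],p0[1],.105],feed=.03,max_force=5); print(r,bot.read_eef_pos(),bot.read_wrist_force())
if not r:
    r=bot.move_linear([p0[0],p0[1],.086],feed=.015,max_force=5); print(r,bot.read_eef_pos(),p0,bot.read_wrist_force(),bot.read_clock())
```

```text
False [ 0.34412496  0.30578989 -1.31396443]
[0.55161256 0.22946039 0.15584041] [-0.13070776 -0.64760548 -0.88392695]
False [0.55137959 0.22928612 0.10520395] [-0.41991403 -0.2926636  -0.909828  ]
True [0.55121409 0.22915085 0.08862057] [0.55127299 0.22919322 0.08857921] [-0.94905321  0.69243272  4.89498536] 22.7167
```

Run:
```python
from h import *
p=bot.read_eef_pos()
hand.move_gripper(.05)
print(bot.move_linear([p[0],p[1],.25],feed=.08,max_force=8))
bot.reach([.40,-.02,.3],down(AU)); bot.wait(.3)
print(bot.read_clock())
s=snap('side','side9')['pixels'];t=snap('top','top9')['pixels']
c=lambda i,x,y:cv2.resize(i[y:y+75,x:x+50],(400,600),interpolation=cv2.INTER_CUBIC)
cv2.imwrite('pics/crop9.png',np.hstack([c(s,325,215),c(t,245,165)]))
cv2.imwrite('pics/full9.png',s)
```

```text
False
26.7167
```

View pics/crop9.png

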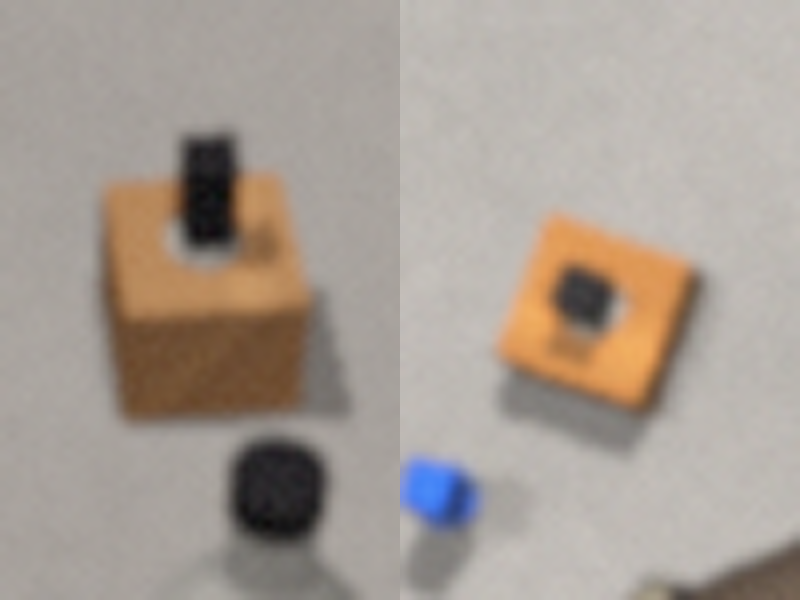

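View pics/full9.png

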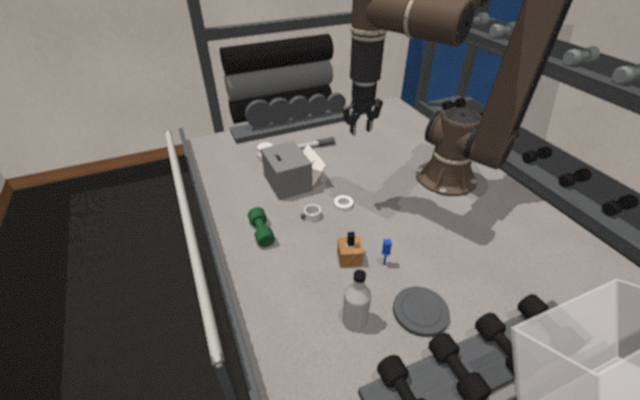

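The pin sits flush in its holder at side (351,240), the bin is open at side (315,160), and the other things on the ledge are where they were.

```bash
python3 -c "
from workcell import ticket
print(ticket.hand_in())"
```

```text
the job is handed in; nothing more can be done
None
```

I pressed the catch and the bin tipped open, then put the pin back fully home in its holder and let go; the job was handed in at about 27 s, with no verdict shown.

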